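# Set out the nail-tip holders flat side up for gel painting

## Task

Get the holders ready for painting: move every round nail-tip holder out of the pink trays into free notches of the black painting tray and find each one's milled flat, so that all holders in the black tray lie properly in their notches with the flat facing straight up and level. Stack both emptied pink trays squarely on the grey empty tray, in either order, with their long sides along its long sides. Only then, since the cleanser evaporates, press the cleanser pump's cap all the way down for a moment and let it spring back up; knock over none of the jars and bottles.

Things in the scene. Friction and masses are not known exactly. Their poses are not given: they have to be found in the camera images.
- paint_tray: The black painting tray, fixed, 210 x 80 x 30 mm: 6 mm base plate, 5 mm wall 30 mm high at each short end, and along its middle a rib 24 mm thick, 30 mm high, cut by four notches 20 mm wide and 24 mm deep; holders lie across the rib, one in a notch. One lies there already. Origin under its centre, x along its length, y across (along the holders), z up.
- seat0 (a point): Where the axis centre of a holder comes to lie in notch 0 of the black tray when its flat is up, 39.8 mm above the table; axes as the tray's.
- seat1 (a point): Where the axis centre of a holder comes to lie in notch 1 of the black tray when its flat is up, 39.8 mm above the table; axes as the tray's.
- seat2 (a point): Where the axis centre of a holder comes to lie in notch 2 of the black tray when its flat is up, 39.8 mm above the table; axes as the tray's.
- seat3 (a point): Where the axis centre of a holder comes to lie in notch 3 of the black tray when its flat is up, 39.8 mm above the table; axes as the tray's.
- tray_a_grip (a point): A pink tray, loose, about 160 g, with one or two holders in it. Shaped like the black tray, notches at -69, -23, 23, 69 mm along x. Point: centre of the tray, 18 mm above its underside, inside the piece of rib between the two middle notches (26 mm long, 24 mm thick), where it can be lifted from above; x along its length, z up.
- tray_b_grip (a point): Another pink tray, loose, about 160 g, with one holder in it. Shaped like the black tray, notches at -69, -23, 23, 69 mm along x. Point: centre of the tray, 18 mm above its underside, inside the piece of rib between the two middle notches (26 mm long, 24 mm thick), where it can be lifted from above; x along its length, z up.
- stack_tray_grip (a point): The grey empty tray, loose, about 160 g, on which the pink trays are to be stacked. Shaped like the black tray, notches at -69, -23, 23, 69 mm along x. Point: centre of the tray, 18 mm above its underside, inside the piece of rib between the two middle notches (26 mm long, 24 mm thick), where it can be lifted from above; x along its length, z up.
- holder1_mid (a point): A nail-tip holder (may be absent): wooden dowel 28 mm across, 50 mm long, 32 g, with one flat (pale, 20 mm wide) milled along its whole length 10 mm from the axis; in a notch of one pink tray at the start. Point: on the axis of the round, half-way along; y along the axis, z square out of the flat (up when the flat is up).
- holder2_mid (a point): A nail-tip holder like holder1, or absent; in a notch of one pink tray at the start. Point: on the axis of the round, half-way along; y along the axis, z square out of the flat (up when the flat is up).
- holder3_mid (a point): A nail-tip holder like holder1, or absent; in a notch of one pink tray at the start. Point: on the axis of the round, half-way along; y along the axis, z square out of the flat (up when the flat is up).
- holder4_mid (a point): A nail-tip holder like holder1, or absent; in a notch of the other pink tray at the start. Point: on the axis of the round, half-way along; y along the axis, z square out of the flat (up when the flat is up).
- holder5_mid (a point): A nail-tip holder like holder1, or absent; in a notch of the other pink tray at the start. Point: on the axis of the round, half-way along; y along the axis, z square out of the flat (up when the flat is up).
- holder6_mid (a point): A nail-tip holder like holder1, or absent; in a notch of the other pink tray at the start. Point: on the axis of the round, half-way along; y along the axis, z square out of the flat (up when the flat is up).
- holder7_mid (a point): A nail-tip holder (may be absent): wooden dowel 28 mm across, 50 mm long, 32 g, with one flat (pale, 20 mm wide) milled along its whole length 10 mm from the axis; in the black tray at the start, its flat up already. Point: on the axis of the round, half-way along; y along the axis, z square out of the flat (up when the flat is up).
- holder8_mid (a point): A nail-tip holder like holder1, or absent; in the black tray at the start, its flat up already. Point: on the axis of the round, half-way along; y along the axis, z square out of the flat (up when the flat is up).
- pump_cap (a joint): The press-down cap of the cleanser pump bottle: 0 when up, 0.012 m when fully down; a spring returns it (2 N at first, about 6 N at the bottom).
- pump_top (a point): Centre of the top of the pump's round black cap (46 mm across), 130 mm above the table when up; the bottle below it, 58 mm across, is fixed to the table. The cap moves straight down.
- jar_small1: A closed black gel jar, 40 mm across, 32 mm high, loose, not part of the job. Origin under its centre.
- jar_small2: A closed black gel jar, 40 mm across, 32 mm high, loose, not part of the job. Origin under its centre.
- jar_big: A closed black gel jar, 68 mm across, 48 mm high, loose, not part of the job. Origin under its centre.
- polish_red: A small nail-polish bottle, 30 mm across, 64 mm high, loose, not part of the job. Origin under its centre.
- polish_pink: A small nail-polish bottle, 30 mm across, 64 mm high, loose, not part of the job. Origin under its centre.
- polish_plum: A small nail-polish bottle, 30 mm across, 64 mm high, loose, not part of the job. Origin under its centre.

How it is judged:
On the way, in this order (a step that is already met when the one before it is completed fails the run):
1. every holder lies in a notch of the black tray with its flat up, and both pink trays are stacked on the grey one (angle between each of holder1_mid, holder2_mid, holder3_mid, holder4_mid, holder5_mid, holder6_mid, holder7_mid, holder8_mid's own z axis and vertical below 0.21 rad and angle between the y axis of each of holder1_mid, holder2_mid, holder3_mid, holder4_mid, holder5_mid, holder6_mid, holder7_mid, holder8_mid and the y axis of paint_tray, either way round below 0.2 rad and (distance between holder1_mid and seat0 below 0.009 m or distance between holder1_mid and seat1 below 0.009 m or distance between holder1_mid and seat2 below 0.009 m or distance between holder1_mid and seat3 below 0.009 m) and (distance between holder2_mid and seat0 below 0.009 m or distance between holder2_mid and seat1 below 0.009 m or distance between holder2_mid and seat2 below 0.009 m or distance between holder2_mid and seat3 below 0.009 m) and (distance between holder3_mid and seat0 below 0.009 m or distance between holder3_mid and seat1 below 0.009 m or distance between holder3_mid and seat2 below 0.009 m or distance between holder3_mid and seat3 below 0.009 m) and (distance between holder4_mid and seat0 below 0.009 m or distance between holder4_mid and seat1 below 0.009 m or distance between holder4_mid and seat2 below 0.009 m or distance between holder4_mid and seat3 below 0.009 m) and (distance between holder5_mid and seat0 below 0.009 m or distance between holder5_mid and seat1 below 0.009 m or distance between holder5_mid and seat2 below 0.009 m or distance between holder5_mid and seat3 below 0.009 m) and (distance between holder6_mid and seat0 below 0.009 m or distance between holder6_mid and seat1 below 0.009 m or distance between holder6_mid and seat2 below 0.009 m or distance between holder6_mid and seat3 below 0.009 m) and (distance between holder7_mid and seat0 below 0.009 m or distance between holder7_mid and seat1 below 0.009 m or distance between holder7_mid and seat2 below 0.009 m or distance between holder7_mid and seat3 below 0.009 m) and (distance between holder8_mid and seat0 below 0.009 m or distance between holder8_mid and seat1 below 0.009 m or distance between holder8_mid and seat2 below 0.009 m or distance between holder8_mid and seat3 below 0.009 m) and horizontal distance between each of tray_a_grip, tray_b_grip and stack_tray_grip below 0.02 m and angle between the x axis of each of tray_a_grip, tray_b_grip and the x axis of stack_tray_grip, either way round below 0.2 rad and angle between each of tray_a_grip, tray_b_grip, stack_tray_grip's own z axis and vertical below 0.06 rad and height (world z) of stack_tray_grip below 0.03 m), for 0.3 s.
2. the pump's cap is pressed down (value of joint pump_cap above 0.0095 m), for 0.1 s.
At the end, for the whole second after the job is handed in: Every holder in a black-tray notch (centre within 9 mm of its seat point, axis within 0.2 rad), flat up within 12 degrees; both pink trays upright on the grey one (within 20 mm, 0.2 rad), it on the table; then the cap pressed to 9.5 mm or more and back up within 2 mm; all at rest (all of step 1 and value of joint pump_cap below 0.002 m and linear speed of each of holder1, holder2, holder3, holder4, holder5, holder6, holder7, holder8, tray_a, tray_b, stack_tray below 0.02 m/s); the robot touches nothing.
It fails at once if a jar or bottle is knocked over (angle between any of jar_small1, jar_small2, jar_big, polish_red, polish_pink, polish_plum's own z axis and vertical above 0.6 rad).
Of holder1, holder2, holder3 only 1 to 2 are there at a start; the rules pass over those that are not, and their reading is None.
Of holder4, holder5, holder6 only 1 to 1 are there at a start; the rules pass over those that are not, and their reading is None.
Of holder7, holder8 only 1 to 1 are there at a start; the rules pass over those that are not, and their reading is None.
At some moment in a run one of stack_tray, tray_a, tray_b may be knocked a few centimetres aside while the robot is not near it.
Once in a run the grip may slacken for a moment while it holds something.
It also fails if it takes over 210 s, if anything falls off the work surface, if the arm or the gripper's body presses on something with over 40 N, if the wrist force passes 120 N, or if a joint passes its speed limit or range.

## Robot

A 6-joint arm with a two-finger parallel gripper is mounted at the origin on the work surface. World frame = base frame: x ahead of the robot, y to its left, z up, the work surface at z = 0. Lengths are in m, angles in rad, forces in N, time in s.
With the tool pointing down it reaches from about 0.425 to 0.95 m from the base axis. Payload 14.7 kg.
Tool frame: the origin (TCP) lies at the centre of the arm's flange, where the gripper is bolted on; the fingertips stand 173 mm ahead of it and the grasp point (between the pads) lies ahead of it (arm.tcp_to_grasp is the z of the grasp point in the tool frame, in m); z points along the fingers, y is the line along which they close (so a half turn about z gives the same grasp; the last joint's range is limited). The gripper opens to 85 mm and grips with 20 to 120 N. Pads are 22 mm wide; open, the fingers measure 114 mm over their backs; the gripper's body (76 mm by 85 mm) begins 54 mm behind the grasp point. The pads swing forward as they close: fully open they stand 13 mm farther back than shut.
Start: joints at [1.298, 0.48, 1.596, -0, 1.065, -0.047], TCP at [0.146, 0.634, 0.405] pointing down, gripper open.
Joint ranges: [-2.75, 2.75], [-0.82, 2.05], [0.23, 2.67], [-1.56, 4.7], [0.09, 2.69], [-2.92, 2.92]. Speed limits (rad/s): [1.89, 1.89, 2.39, 3.01, 3.01, 3.01].

## Interface

Orientations are given as [roll, pitch, yaw] about the fixed x, y, z axes, in that order (R = Rz(yaw) Ry(pitch) Rx(roll)).
In Python, from rig import arm gives the robot as it stands.
- The arm moves only by the tool play_rows, never from a script. Its argument "plan" is a list that holds one entry, the list of rows, each a list of 5 numbers: the gripper command: -1 is fully open, 1 is shut, values between are in proportion, then the shift along the tool's x, y, z in m, then the turn about the tool's z in degrees. A call has 1 to 10 rows; each row shifts and turns the commanded pose from where the row before left it, along the tool's axes as they then stand; what a row does not reach is not made up. A row lasts 1/8 s, in which the tool goes at most 62.5 mm and 10.7 degrees, less where a joint would pass 70% of its speed; a pose out of reach is approached as far as the arm can. A call is refused whole if a number of a shift passes 0.0625 or a number of a turn 10.7, either way. A call with a gripper value outside its range is refused whole. The fingers move at their own pace and stop on an object; "squeeze" is the grip in N (left out, the last holds). Time passes only in rows, so rows that do not move let the fingers close. It gives the time, the measured TCP pose, the force, the opening and the grip force at its end, in the units of the state.
- arm.state(): the state, without advancing time (a new reading comes with each control period).
- arm.grab_frame(name): name is "scene" or "top" or "wrist"; returns the picture (384x512x3 uint8, blue, green, red); there is no depth.
- arm.calibration(name): a dict with "fx", "fy", "cx", "cy" (pixels), "R" (3x3) and "t" (3): a world point X has camera coordinates R X + t. Camera axes: x right, y down, z forward; pixel columns grow to the right and rows downward; lengths in m; the calibration is good to about 2 mm. The wrist camera is an equidistant fisheye: a pixel r from the principal point sees the ray r / f radians off the axis. A picture is of the moment at which its call begins: read the wrist's pose just before it. calibration takes no time and is no camera call; for the wrist camera it gives the pose at the moment of the call.
- arm.job_done(): hands the job in; it is judged then, once.
Trained networks look in the newest picture that a camera, given by its name, has taken for a name from the list of things; names that differ only in an ending like _2 or _b are one class to them, and where a whole thing is asked for, a point or a joint stands for the part that bears it (a point fixed in the world has none). Each returns a list of dicts, best first, with "score" (0 to 1); they miss things now and then, are a little off and sometimes report something else, mostly with a low value. They report only what shows in the picture. A call takes as long as a camera call.
- arm.boxes_of(label, camera): "extent" ([left, top, right, bottom] in pixels, round what is visible of it).
The state is a dict: "t": time; "q": joint angles; "qvel": joint speeds; "tau": joint torques, N m; "tcp_pos": TCP position; "orientation": TCP orientation; "contact_force": force on the tool from outside, world axes, zero at the start; "torque": the same for the moment, N m; "finger_gap": opening from 0.0 (shut) to 1.0 (fully open); "finger_force": force on a finger pad.
Only numpy, scipy, OpenCV 4.12 (cv2) and the standard library are available. Lean on these libraries where they do the work, as an engineer would, in place of code of your own. Each camera call takes 0.05 s, during which the arm holds its last target. There are 200 camera calls.

## Working session

There is one attempt and no reset: what is moved stays moved. The work goes in short steps, Python scripts to look and compute and a tool call to move; the robot and the scene stay as the last step left them, time stands still between calls to the robot, and variables do not carry over. Pictures are saved under pics/ and viewed, at most 14 in all, crops included, and the job is handed in when it is done.

Besides the shell and the picture viewer there is one more tool, called after "Request:" by a JSON object that holds its "op" and its "data", one argument or row to a line. play_rows: Moves the arm, as the interface text tells. Its arguments: {"type":"object","properties":{"plan":{"type":"array","items":{"type":"array","items":{"type":"array","items":{"type":"number"}}}},"squeeze":{"type":"number"}},"required":["plan"]}

```bash
mkdir -p pics; ls; python3 - <<'E'
from rig import arm
import cv2
s=arm.state();print({k:(v if not hasattr(v,'tolist') else v.tolist()) for k,v in s.items()});print(arm.tcp_to_grasp)
for c in ['scene','top','wrist']:
    im=arm.grab_frame(c);cv2.imwrite(f'pics/{c}0.png',im)
    k=arm.calibration(c);print(c,k)
    for l in ['paint_tray','tray_a_grip','stack_tray_grip','holder1_mid','pump_cap','polish_red','jar_big','jar_small1']:
        try: print(l,[([round(x) for x in b['extent']],round(b['score'],2)) for b in arm.boxes_of(l,c)])
        except Exception as e: print(l,e)
a=cv2.imread('pics/top0.png');cv2.imwrite('pics/top0b.png',cv2.resize(a,(800,600),interpolation=cv2.INTER_CUBIC))
E
```

```text
pics
{'t': 0.0, 'q': [1.2984142117770117, 0.480829146707847, 1.5968790659105976, 1.5353935468795936e-05, 1.0650717500002873, -0.046598066824522714], 'qvel': [-0.00036300579243683367, -0.001529700068193664, 0.0009097213885243259, -0.0005251350681770898, 0.0012112439018435942, -0.0031619656816298017], 'tau': [-0.0018092040045303293, -95.06636381149292, -43.01919937133789, -0.00022862870082462905, 0.01260626275325194, -3.7735105706815375e-05], 'tcp_pos': [0.14543758184272265, 0.6333144560514786, 0.4040720676492967], 'orientation': [-3.1404072585917397, -6.871484958970164e-05, 2.915801118612671], 'contact_force': [-0.36450913138043606, -0.5530250132950818, -0.2667189567460735], 'torque': [0.016820246547507748, 0.05549265075481346, -0.03040659002876133], 'finger_force': 0.0, 'finger_gap': 0.9983493704854868}
0.1547
scene {'fx': 417.94930695178346, 'fy': 417.94930695178346, 'cx': 250.8567854476194, 'cy': 192.23138493742402, 'R': array([[ 0.04473741,  0.99899729, -0.00172522],
       [ 0.85304706, -0.03910007, -0.52036709],
       [-0.51991277,  0.02180818, -0.85394093]]), 't': array([-0.04
[... 1157 characters left out ...]
], 0.55)]
polish_red [([254, 172, 284, 242], 0.55), ([290, 134, 299, 146], 0.39)]
jar_big [([176, 135, 204, 158], 0.56)]
jar_small1 [([241, 245, 257, 261], 0.68), ([341, 251, 357, 266], 0.48), ([243, 126, 251, 137], 0.44)]
wrist {'fx': 297.3186396354542, 'fy': 297.3186396354542, 'cx': 254.75580691122565, 'cy': 188.69860335987585, 'R': array([[ 0.22382197,  0.97462947,  0.00105701],
       [ 0.93838155, -0.21579047,  0.26995285],
       [ 0.26333209, -0.0594295 , -0.96287296]]), 't': array([-0.64977999, -0.03467161,  0.37880177])}
paint_tray []
tray_a_grip [([2, 344, 5, 354], 0.51)]
stack_tray_grip [([78, 355, 102, 382], 0.86)]
holder1_mid []
pump_cap []
polish_red []
jar_big []
jar_small1 []
```

View pics/top0b.png

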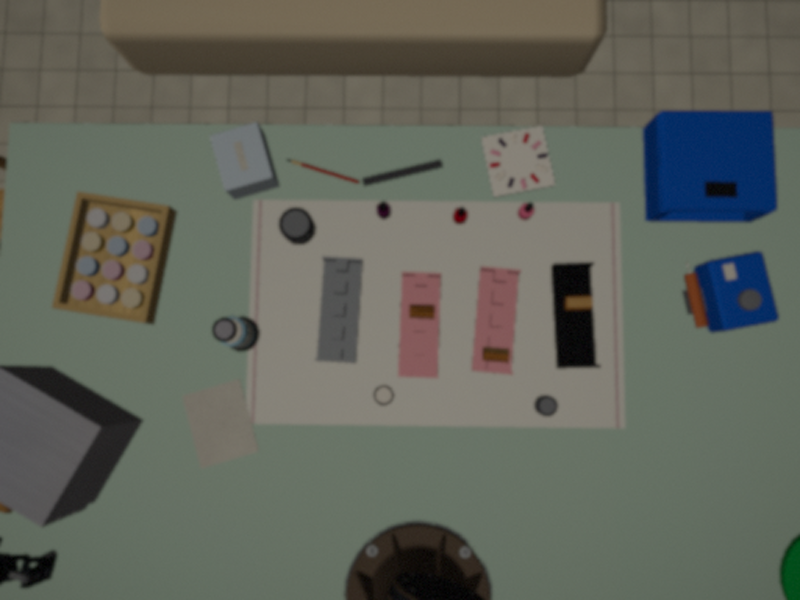

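View pics/wrist0.png

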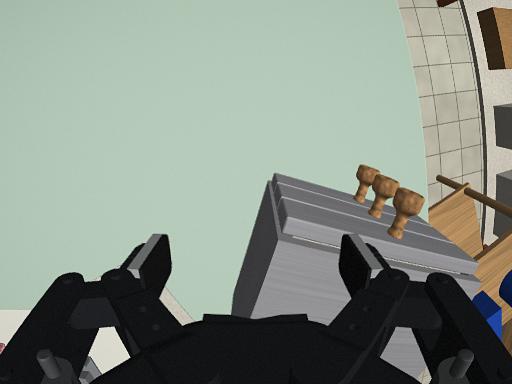

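The top picture (800x600 scale) shows the grey tray at (340,310), the pink trays at (420,325) and (497,320), and the black tray at (573,315). The pink trays hold one holder each, at (422,311) and (495,355); the black tray's holder is at (578,303). The pump is at (232,331). The wrist view shows only bare table and a grey box.

```bash
cat > h.py <<'E'
from rig import arm
import numpy as np, cv2
def ray(cam,u,v,k=None):
    k=k or arm.calibration(cam); R=np.array(k['R']);t=np.array(k['t'])
    a=(u-k['cx'])/k['fx'];b=(v-k['cy'])/k['fy']
    if cam=='wrist':
        r=np.hypot(a,b);s=np.sin(r)/r if r>1e-9 else 1;d=np.array([a*s,b*s,np.cos(r)])
    else: d=np.array([a,b,1])
    return -R.T@t, R.T@d
def pt(cam,u,v,z,k=None):
    C,d=ray(cam,u,v,k);return C+d*(z-C[2])/d[2]
def proj(cam,X,k=None):
    k=k or arm.calibration(cam);c=np.array(k['R'])@np.array(X)+np.array(k['t'])
    if cam=='wrist':
        h=np.hypot(c[0],c[1]);r=np.arctan2(h,c[2]);return k['cx']+k['fx']*r*c[0]/h,k['cy']+k['fy']*r*c[1]/h
    return k['cx']+k['fx']*c[0]/c[2],k['cy']+k['fy']*c[1]/c[2]
def st():
    s=arm.state();print('t',round(s['t'],2),'tcp',np.round(s['tcp_pos'],4),'rpy',np.round(s['orientation'],4),'gap',round(s['finger_gap'],3),'ff',round(s['finger_force'],1),'F',np.round(s['contact_force'],1));return s
E
python3 - <<'E'
from h import *
im=cv2.imread('pics/top0.png');hsv=cv2.cvtColor(im,cv2.COLOR_BGR2HSV)
P=lambda u,v,z:np.round(pt('top',u,v,z)[:2],3)
x0,y0,x1,y1=165,130,400,275
def seg(name,m,z,amin):
    n,l,s,c=cv2.connectedComponentsWithStats(m.astype(np.uint8))
    for i in range(1,n):
        if s[i,4]<amin: continue
        if not(x0<c[i][0]<x1 and y0<c[i][1]<y1):continue
        pts=np.argwhere(l==i)[:,::-1]
        W=np.array([pt('top',u,v,z)[:2] for u,v in pts],np.float32)
        r=cv2.minAreaRect(W);print(name,np.round(c[i],1),s[i,4],np.round(r[0],3),np.round(r[1],3),round(r[2],1))
H,S,V=[hsv[...,i].astype(int) for i in range(3)]
seg('pink',((H>165)|(H<6))&(S>60)&(V>110),.02,300)
seg('wood',(H>=7)&(H<22)&(S>100),.045,30)
seg('black',V<40,.02,300)
seg('grey',(V>60)&(V<130)&(S<60),.02,300)
for l,u,v,z in [('jar_big',297/1.5625,225/1.5625,.048),('plum',384/1.5625,210/1.5625,.05),('red',460/1.5625,215/1.5625,.05),('pink',526/1.5625,211/1.5625,.05),('js1',383/1.5625,395/1.5625,.03),('js2',545/1.5625,405/1.5625,.03),('pump',225/1.5625,330/1.5625,.13)]: print(l,P(u,v,z))
E
```

```text
pink [316.6 202. ] 1457 [ 0.543 -0.15 ] [0.076 0.209] 85.3
pink [267.9 208.4] 1463 [0.532 0.002] [0.076 0.208] 88.5Traceback (most recent call last):
  File "<stdin>", line 15, in <module>
  File "<stdin>", line 11, in seg
  File "h.py", line 11, in pt
    C,d=ray(cam,u,v,k);return C+d*(z-C[2])/d[2]
        ~~~^^^^^^^^^^^
  File "h.py", line 4, in ray
    k=k or arm.calibration(cam); R=np.array(k['R']);t=np.array(k['t'])
           ~~~~~~~~~~~~~~~^^^^^
ValueError: time passes only in moves, steps and waits
```

```bash
sed -i 's/^def ray/K={}\ndef cal(cam):\n    if cam not in K: K[cam]=arm.calibration(cam)\n    return K[cam]\ndef ray/; s/k or arm.calibration(cam)/k or cal(cam)/' h.py
python3 - <<'E'
from h import *
im=cv2.imread('pics/top0.png');hsv=cv2.cvtColor(im,cv2.COLOR_BGR2HSV)
P=lambda u,v,z:np.round(pt('top',u,v,z)[:2],3)
x0,y0,x1,y1=165,130,400,275
def seg(name,m,z,amin):
    n,l,s,c=cv2.connectedComponentsWithStats(m.astype(np.uint8))
    for i in range(1,n):
        if not(amin<s[i,4]<4000): continue
        if not(x0<c[i][0]<x1 and y0<c[i][1]<y1):continue
        pts=np.argwhere(l==i)[:,::-1]
        W=np.array([pt('top',u,v,z)[:2] for u,v in pts],np.float32)
        r=cv2.minAreaRect(W);print(name,np.round(c[i],1),s[i,4],np.round(r[0],3),np.round(r[1],3),round(r[2],1))
H,S,V=[hsv[...,i].astype(int) for i in range(3)]
seg('pink',((H>165)|(H<6))&(S>60)&(V>110),.02,300)
seg('wood',(H>=7)&(H<22)&(S>100),.045,30)
seg('black',V<40,.02,300)
seg('grey',(V>60)&(V<130)&(S<60),.02,300)
for l,u,v,z in [('jar_big',297/1.5625,225/1.5625,.048),('plum',384/1.5625,210/1.5625,.05),('red',460/1.5625,215/1.5625,.05),('pink',526/1.5625,211/1.5625,.05),('js1',383/1.5625,395/1.5625,.03),('js2',545/1.5625,405/1.5625,.03),('pump',225/1.5625,330/1.5625,.13)]: print(l,P(u,v,z))
E
```

```text
pink [316.6 202. ] 1457 [ 0.543 -0.15 ] [0.076 0.209] 85.3
pink [267.9 208.4] 1463 [0.532 0.002] [0.076 0.208] 88.5
wood [369.  193.3] 216 [ 0.577 -0.307] [0.037 0.055] 0.6
wood [269.6 199.1] 123 [ 0.555 -0.002] [0.025 0.046] 0.6
wood [317.  226.5] 142 [ 0.472 -0.148] [0.05  0.025] 85.5
black [366.3 202.3] 1303 [ 0.555 -0.306] [0.202 0.071] 2.3
grey [217.2 197.7] 1968 [0.561 0.162] [0.09  0.221] 87.9
grey [366.8 200.4] 532 [ 0.554 -0.309] [0.223 0.1  ] 1.5
jar_big [0.724 0.247]
plum [0.756 0.074]
red [ 0.747 -0.078]
pink [ 0.756 -0.209]
js1 [0.389 0.071]
js2 [ 0.374 -0.246]
pump [0.507 0.359]
```

Request:
{"op": "play_rows", "data": {
  "plan": [
    [[-1,0,0,0,-6.5],[-1,0,0,0,-6.5],[-1,-0.035,-0.04,0.012,0],[-1,-0.035,-0.04,0.012,0],[-1,-0.035,-0.04,0.012,0],[-1,-0.035,-0.04,0.012,0],[-1,-0.035,-0.04,0.012,0],[-1,-0.035,-0.04,0.012,0],[-1,-0.035,-0.04,0.012,0],[-1,-0.035,-0.04,0.012,0]]
  ]
}}

```text
t: 2.6
tcp_pos: [0.4269, 0.3125, 0.3085]
orientation: [3.141, 0.001, -3.14]
contact_force: [1.0, 0.7, 0.1]
finger_gap: 0.998
finger_force: 0.0
```

Request:
{"op": "play_rows", "data": {
  "plan": [
    [[-1,-0.035,-0.04,0.012,0],[-1,-0.035,-0.04,0.012,0],[-1,-0.035,-0.04,0.012,0],[-1,-0.035,-0.04,0.012,0],[-1,0,0,0,0]]
  ]
}}

```text
t: 3.22
tcp_pos: [0.568, 0.1512, 0.2599]
orientation: [-3.141, 0.0, 3.139]
contact_force: [-0.0, 0.3, -0.0]
finger_gap: 1.003
finger_force: 0.0
```

```bash
python3 - <<'E'
from h import *
st();im=arm.grab_frame('wrist');cv2.imwrite('pics/w1.png',im);k=cal('wrist')
print(proj('wrist',[.555,.023,.04]),proj('wrist',[.472,-.12,.04]))
u,v=map(int,proj('wrist',[.555,.0,.04]));c=im[max(0,v-50):v+50,max(0,u-65):u+65];print(u,v);cv2.imwrite('pics/w1c.png',cv2.resize(c,None,fx=5,fy=5,interpolation=cv2.INTER_CUBIC))
E
```

```text
t 3.23 tcp [0.568  0.1512 0.2599] rpy [-3.1414e+00  3.0000e-04  3.1391e+00] gap 1.003 ff 0.0 F [-0.   0.3 -0. ]
(np.float64(83.24501744055604), np.float64(194.0364900677446)) (np.float64(-35.6146766484664), np.float64(108.05968009761075))
60 193
```

View pics/w1.png

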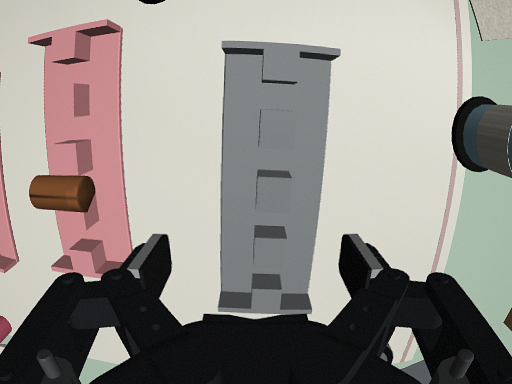

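The grey tray is in the centre and pink tray A is at the left. Its holder is around (62,193) with no pale flat visible on top, and its end face is near (87,194). I'll look at the crop of that end.

View pics/w1c.png

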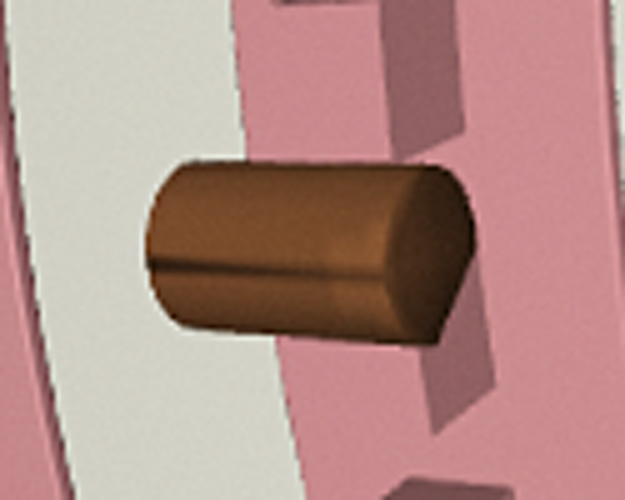

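Request:
{"op": "play_rows", "data": {
  "plan": [
    [[-1,0.005,-0.055,0,0],[-1,0.005,-0.055,0,0],[-1,0.005,-0.055,0,0],[-1,0.005,-0.055,0,0],[-1,0,-0.055,0,0],[-1,0,-0.055,0,0],[-1,0,-0.055,0,0],[-1,0,-0.055,0,0],[-1,0,-0.03,0,0],[-1,0,0,0,0]]
  ]
}}

```text
t: 4.53
tcp_pos: [0.5466, -0.317, 0.261]
orientation: [-3.141, 0.001, 3.141]
contact_force: [0.6, 0.2, -0.2]
finger_gap: 1.002
finger_force: 0.0
```

```bash
python3 - <<'E'
from h import *
st();im=arm.grab_frame('wrist');cv2.imwrite('pics/w2.png',im);k=cal('wrist')
u,v=map(int,proj('wrist',[.472,-.148,.04]));print(u,v)
u=min(u,447);c=im[max(0,v-50):v+50,u-65:u+65];cv2.imwrite('pics/w2c.png',np.vstack([cv2.resize(im,(650,488)),cv2.resize(c,None,fx=5,fy=5,interpolation=cv2.INTER_CUBIC)])[:,:][0:988])
a=cv2.imread('pics/w2c.png');cv2.imwrite('pics/w2c.png',cv2.resize(a,None,fx=.6,fy=.6,interpolation=cv2.INTER_AREA))
E
```

```text
t 4.53 tcp [ 0.5466 -0.317   0.261 ] rpy [-3.1411e+00  7.0000e-04  3.1413e+00] gap 1.002 ff 0.0 F [ 0.6  0.2 -0.2]
471 115
```

View pics/w2c.png

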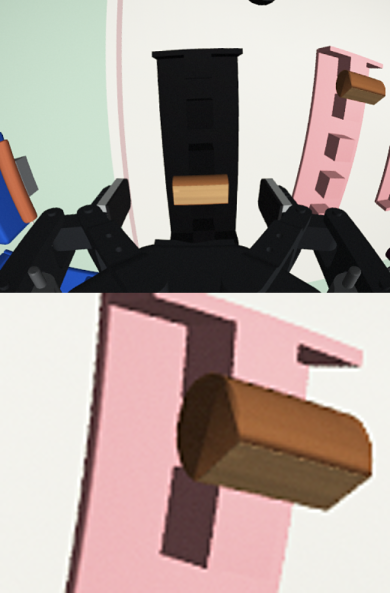

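Holder A's end face shows the flat low on the +x side: chord from (94,191) to (87,212) in the full picture. Holder B's flat shows on the +x side, between rows 114 and 138. I'll fit the flat angles next.

```bash
python3 - <<'E'
from h import *
from scipy.optimize import least_squares
s=st();print(np.round(s['q'],3))
k=cal('wrist');R=np.array(k['R']);C2=-R.T@np.array(k['t'])
k1=dict(k);k1['t']=-R@(C2+np.array([.568,.1512,.2599])-np.array(s['tcp_pos']))
d=np.arccos(10/14)
def corner(c,yaw,phi,sg,e):
    a=phi+sg*d;ex=np.array([np.cos(yaw),np.sin(yaw),0]);ey=np.array([-np.sin(yaw),np.cos(yaw),0])
    return np.array(c)+.014*(np.sin(a)*ex+np.cos(a)*np.array([0,0,1]))+e*.025*ey
B=[((462,114),-1,-1),((507,124),-1,1),((447.7,127.3),1,-1),((490,138),1,1)]
f=lambda p:np.ravel([np.array(proj('wrist',corner([p[0],p[1],.0395],p[3],p[2],sg,e),k))-uv for uv,sg,e in B])
r=least_squares(f,[.472,-.148,1.3,-.08],x_scale=[.01,.01,.1,.1]);print('B',np.round(r.x,4),np.degrees(r.x[2]),np.round(r.fun,1))
A=[((94.6,191),1,1),((87.4,212),-1,1)]
for z in (.0395,.037):
  f=lambda p:np.ravel([np.array(proj('wrist',corner([p[0],p[1],z],-.02,p[2],sg,e),k1))-uv for uv,sg,e in A])
  r=least_squares(f,[.555,.0,2.2],x_scale=[.01,.01,.1]);print('A',np.round(r.x,4),np.degrees(r.x[2]),np.round(r.fun,1))
# black tray holder: pale flat pixels
im=cv2.imread('pics/w2.png')
print([np.round(pt('wrist',u/650*512,v/488*384,.04,k),4) for u,v in [(288,298),(380,298),(288,340),(380,340)]])
E
```

```text
t 4.58 tcp [ 0.5465 -0.3157  0.2608] rpy [ 3.1414 -0.     -3.1411] gap 0.997 ff 0.0 F [-0.4  1.4 -0.2]
[-0.572  0.62   1.76   0.     0.762 -2.143]
B [ 0.4718 -0.1447  0.9192 -0.0671] 52.66612125072316 [ 0.1 -0.6 -1.6  1.   0.3  0.4  1.1 -0.9]
A [ 5.5600e-01 -1.0000e-03  2.2457e+00] 128.66641551957986 [ 0. -0. -0.  0.]
A [ 0.5569 -0.0027  2.2547] 129.18531523356882 [-0.1  0.1  0.1 -0.1]
[array([ 0.5646, -0.3356,  0.04  ]), array([ 0.5647, -0.2843,  0.04  ]), array([ 0.5918, -0.3366,  0.04  ]), array([ 0.5921, -0.2827,  0.04  ])]
```

Request:
{"op": "play_rows", "data": {
  "plan": [
    [[-1,0.025,0.057,0,0],[-1,0.025,0.057,0,0],[-1,0.025,0.057,0,10.5],[-1,0,0,0,10.5],[-1,0,0,0,10.5],[-1,0,0,0,10.5],[-1,0,0,0,10.5],[-1,0,0,0,10.5],[-1,0,0,0,10.5],[-1,0,0,0,10.5]]
  ]
}}

```text
t: 5.82
tcp_pos: [0.4713, -0.1439, 0.2609]
orientation: [-3.141, -0.0, 1.674]
contact_force: [0.3, -0.6, -0.4]
finger_gap: 1.0
finger_force: 0.0
```

Request:
{"op": "play_rows", "data": {
  "plan": [
    [[-1,0,0,0,10.5],[-1,0,0,0,0],[-1,0,0,0,0]]
  ]
}}

```text
t: 6.2
tcp_pos: [0.4715, -0.1449, 0.2608]
orientation: [-3.142, -0.0, 1.501]
contact_force: [-1.3, 0.3, 0.2]
finger_gap: 1.001
finger_force: 0.0
```

```bash
python3 - <<'E'
from h import *
s=st();im=arm.grab_frame('wrist');cv2.imwrite('pics/w3.png',im);k=cal('wrist')
print([np.round(b['extent']) for b in arm.boxes_of('holder1_mid','wrist')][:3])
hsv=cv2.cvtColor(im,cv2.COLOR_BGR2HSV);m=((hsv[...,0]>=5)&(hsv[...,0]<22)&(hsv[...,1]>110)).astype(np.uint8)
n,l,st_,c=cv2.connectedComponentsWithStats(m)
for i in range(1,n):
    if st_[i,4]>400:
        W=np.array([pt('wrist',u,v,.04,k)[:2] for v,u in np.argwhere(l==i)],np.float32);r=cv2.minAreaRect(W);print(np.round(c[i]),st_[i,4],np.round(r[0],4),np.round(r[1],4),round(r[2],1))
E
```

```text
t 6.2 tcp [ 0.4715 -0.1449  0.2608] rpy [-3.1415 -0.      1.501 ] gap 1.001 ff 0.0 F [-1.3  0.3  0.2]
[array([237., 176., 280., 257.]), array([176.,   0., 454.,  68.])]
[366.  17.] 1421 [ 0.5552 -0.0171] [0.0312 0.0271] 3.2
[257. 213.] 3082 [ 0.4721 -0.1505] [0.0599 0.0274] 85.5
```

View pics/w3.png

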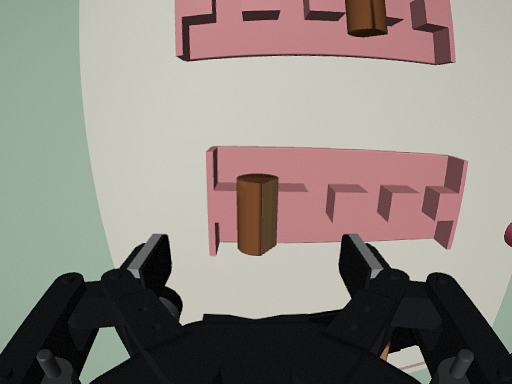

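Holder B is centred between the fingers at (257,213), and the tray tilt agrees with the grip yaw. I'm descending to grip it.

Request:
{"op": "play_rows", "data": {
  "plan": [
    [[-1,-0.001,0,0.028,0],[-1,-0.001,0,0.028,0],[-1,0,0,0,0],[1,0,0,0,0],[1,0,0,0,0],[1,0,0,0,0],[1,0,0,0,0],[1,0,0,0,0],[1,0,0,0,0],[1,0,0,0,0]]
  ],
  "squeeze": 30
}}

```text
t: 7.55
tcp_pos: [0.4718, -0.1478, 0.2052]
orientation: [3.141, 0.0, 1.495]
contact_force: [-0.3, 0.3, 8.3]
finger_gap: 0.307
finger_force: 29.8
```

Request:
{"op": "play_rows", "data": {
  "plan": [
    [[1,0,0,-0.01,0],[1,0,0,-0.025,0],[1,0,0,-0.025,0],[1,-0.04,0.01,0,0],[1,-0.04,0.01,0,0],[1,-0.04,0.01,0,0],[1,-0.04,0.01,0,0],[1,-0.04,0.01,0,0],[1,-0.04,0.01,0,0],[1,-0.04,0.01,0,0]]
  ]
}}

```text
t: 8.8
tcp_pos: [0.5202, -0.4335, 0.2654]
orientation: [3.141, 0.0, 1.495]
contact_force: [0.6, 0.0, -1.1]
finger_gap: 0.309
finger_force: 29.7
```

Request:
{"op": "play_rows", "data": {
  "plan": [
    [[1,0,0,0,-4.2],[1,0,0,0,0]]
  ]
}}

```text
t: 9.05
tcp_pos: [0.5199, -0.4324, 0.265]
orientation: [-3.141, -0.0, 1.568]
contact_force: [0.4, -0.0, 0.0]
finger_gap: 0.31
finger_force: 29.7
```

```bash
python3 - <<'E'
from h import *
s=st();im=arm.grab_frame('wrist');cv2.imwrite('pics/w4.png',im)
cv2.imwrite('pics/w4c.png',cv2.resize(im[130:330,120:400],None,fx=2.5,fy=2.5,interpolation=cv2.INTER_CUBIC))
E
```

```text
t 9.05 tcp [ 0.5199 -0.4324  0.265 ] rpy [-3.1414e+00 -2.0000e-04  1.5679e+00] gap 0.31 ff 29.7 F [ 0.4 -0.   0. ]
```

View pics/w4c.png

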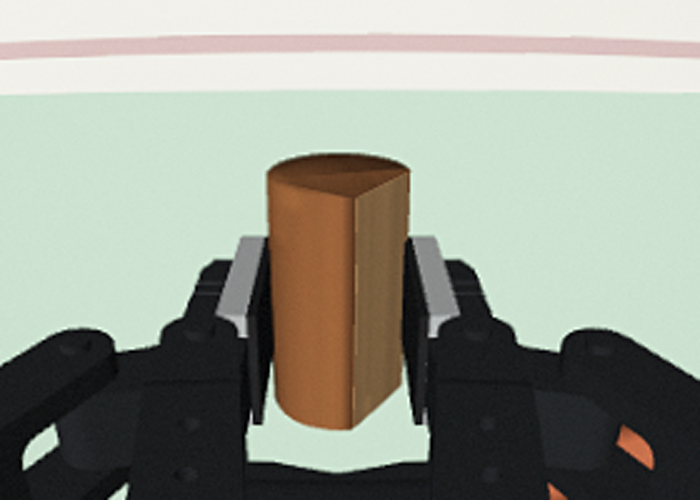

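Request:
{"op": "play_rows", "data": {
  "plan": [
    [[1,0,0,0.03,0],[1,0,0,0.03,0],[1,0,0,0.022,0],[1,0,0,0.002,0],[0.1,0,0,0,0],[-1,0,0,0,0],[-1,0,0,0,0],[-1,0,0,0,0],[-1,0,0,0,0],[-1,0,0,0,0]]
  ]
}}

```text
t: 10.35
tcp_pos: [0.5202, -0.4322, 0.1807]
orientation: [-3.142, 0.0, 1.569]
contact_force: [-0.1, 0.9, -0.0]
finger_gap: 1.005
finger_force: 0.0
```

Request:
{"op": "play_rows", "data": {
  "plan": [
    [[-1,0,0,0,0],[-1,0,0,0,0],[-1,0,0,0,0],[-1,0,0,0,0],[-1,0,0,0,0]]
  ]
}}

```text
t: 10.98
tcp_pos: [0.5202, -0.4322, 0.1807]
orientation: [-3.142, -0.0, 1.569]
contact_force: [0.1, 0.4, 0.2]
finger_gap: 0.998
finger_force: 0.0
```

```bash
python3 - <<'E'
from h import *
s=st();im=arm.grab_frame('wrist');cv2.imwrite('pics/w5.png',im)
cv2.imwrite('pics/w5c.png',cv2.resize(im[130:330,120:400],None,fx=2,fy=2,interpolation=cv2.INTER_CUBIC))
E
```

```text
t 10.97 tcp [ 0.5202 -0.4322  0.1807] rpy [-3.1416 -0.      1.5686] gap 0.998 ff 0.0 F [0.1 0.4 0.2]
```

View pics/w5c.png

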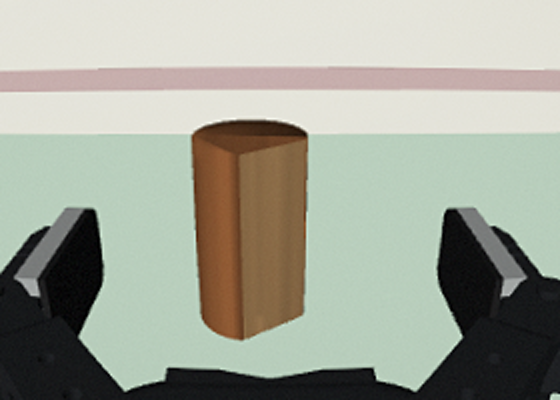

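The holder is rolling toward -x by itself, because its centre of mass lies opposite the flat. The flat is now between columns 240 and 305 in the crop. I'll let it settle.

Request:
{"op": "play_rows", "data": {
  "plan": [
    [[-1,0,0,0,0],[-1,0,0,0,0],[-1,0,0,0,0],[-1,0,0,0,0],[-1,0,0,0,0],[-1,0,0,0,0],[-1,0,0,0,0],[-1,0,0,0,0],[-1,0,0,0,0],[-1,0,0,0,0]]
  ]
}}

```text
t: 12.28
tcp_pos: [0.5202, -0.4322, 0.1807]
orientation: [3.142, 0.0, 1.569]
contact_force: [-0.4, -0.2, 0.8]
finger_gap: 0.998
finger_force: 0.0
```

```bash
cat >> h.py <<'E'
def flat(im,row,lo=150,hi=360):
    "wood silhouette and pale-flat columns at a row"
    hsv=cv2.cvtColor(im,cv2.COLOR_BGR2HSV).astype(int)
    r=hsv[row-2:row+3].mean(0)
    w=[u for u in range(lo,hi) if 5<=r[u,0]<25 and r[u,1]>60]
    p=' '.join(f'{u}:{int(r[u,1])}/{int(r[u,2])}' for u in w[::3])
    return (w[0],w[-1]) if w else None,p
E
python3 - <<'E'
from h import *
s=st();im=arm.grab_frame('wrist');cv2.imwrite('pics/w6.png',im)
for n in ('w5','w6'): print(n,flat(cv2.imread(f'pics/{n}.png'),245))
E
```

```text
t 12.28 tcp [ 0.5202 -0.4322  0.1807] rpy [3.1416 0.     1.5687] gap 0.998 ff 0.0 F [-0.4 -0.2  0.8]
w5 ((218, 272), '218:190/87 221:161/117 224:161/127 227:162/132 230:162/142 233:162/144 236:163/128 239:164/100 242:125/132 245:124/136 248:124/134 251:125/134 254:125/137 257:122/138 260:124/133 263:126/126 266:126/129 269:125/129 272:175/137')
w6 ((193, 246), '193:182/126 196:120/186 199:120/191 202:121/185 205:121/189 208:121/191 211:119/192 214:120/190 217:122/181 220:122/177 223:122/183 226:122/181 229:141/159 232:163/132 235:162/103 238:163/95 241:161/85 244:159/72')
```

```bash
python3 - <<'E'
from h import *
for i in range(14):
    im=arm.grab_frame('wrist')
    hsv=cv2.cvtColor(im,cv2.COLOR_BGR2HSV).astype(int);r=hsv[243:248].mean(0)
    w=[u for u in range(150,360) if 5<=r[u,0]<25 and r[u,1]>60];p=[u for u in w if r[u,1]<140]
    print(i,w[0],w[-1],p[0] if p else None,p[-1] if p else None)
print(arm.state()['t'])
E
```

```text
0 188 242 188 242
1 185 238 185 211
2 183 235 183 206
3 183 235 183 205
4 185 237 185 210
5 187 241 187 241
6 192 245 193 226
7 197 251 197 251
8 203 256 210 248
9 208 262 208 258
10 213 267 230 267
11 216 270 237 269
12 218 272 241 271
13 219 274 219 274
13.025
```

```bash
python3 - <<'E'
from h import *
print(pt('wrist',201,245,.014),pt('wrist',254.5,245,.014),pt('wrist',227.8,245,.014),pt('wrist',256,245,.014))
E
```

```text
[ 0.49189135 -0.4326351   0.014     ] [ 0.51955287 -0.43233337  0.014     ] [ 0.50587066 -0.43239542  0.014     ] [ 0.52031921 -0.43233502  0.014     ]
```

Request:
{"op": "play_rows", "data": {
  "plan": [
    [[-0.5,0,-0.0138,0,0],[-0.1,0,0,0,0],[0.0,0,0,0,0],[0.07,0,0,0,0],[0.13,0,0,0,0],[0.18,0,0,0,0],[0.22,0,0,0,0],[0.26,0,0,0,0],[0.29,0,0,0,0],[0.32,0,0,0,0]]
  ],
  "squeeze": 20
}}

```text
t: 14.28
tcp_pos: [0.5064, -0.4322, 0.1807]
orientation: [-3.142, -0.0, 1.569]
contact_force: [0.1, -0.3, 1.4]
finger_gap: 0.342
finger_force: 0.0
```

```bash
python3 - <<'E'
from h import *
st()
for i in range(4):
    im=arm.grab_frame('wrist')
    hsv=cv2.cvtColor(im,cv2.COLOR_BGR2HSV).astype(int);r=hsv[243:248].mean(0)
    w=[u for u in range(200,310) if 5<=r[u,0]<25 and r[u,1]>60];p=[u for u in w if r[u,1]<140]
    print(i,w[0],w[-1],p[0] if p else None,p[-1] if p else None)
cv2.imwrite('pics/w7.png',im)
cv2.imwrite('pics/w7c.png',cv2.resize(im[130:330,120:400],None,fx=1.5,fy=1.5,interpolation=cv2.INTER_CUBIC))
E
```

```text
t 14.28 tcp [ 0.5064 -0.4322  0.1807] rpy [-3.1416 -0.      1.5686] gap 0.342 ff 0.0 F [ 0.1 -0.3  1.4]
0 226 281 234 281
1 226 281 226 281
2 227 283 227 283
3 227 282 235 274
```

View pics/w7c.png

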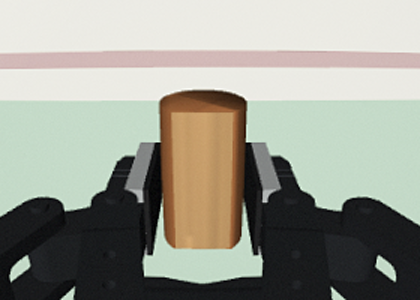

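Holder B now lies flat-up, with the flat at columns 235–274 inside the silhouette 227–282. I'll grip it, lift it and look at the black tray.

Request:
{"op": "play_rows", "data": {
  "plan": [
    [[1,0,0,0,0],[1,0,0,0,0],[1,0,0,0,0],[1,0,0,-0.01,0],[1,0,0,-0.03,0],[1,0.01,0,-0.04,0],[1,0.03,0,-0.04,0],[1,0.03,0,0,0],[1,0,0,0,0],[1,0,0,0,0]]
  ],
  "squeeze": 30
}}

```text
t: 15.72
tcp_pos: [0.5067, -0.3624, 0.301]
orientation: [3.141, 0.0, 1.569]
contact_force: [0.0, -0.5, -1.1]
finger_gap: 0.318
finger_force: 29.8
```

```bash
python3 - <<'E'
from h import *
s=st();im=arm.grab_frame('wrist');cv2.imwrite('pics/w8.png',im);k=cal('wrist')
hsv=cv2.cvtColor(im,cv2.COLOR_BGR2HSV)
H,S,V=[hsv[...,i].astype(int) for i in range(3)]
def rect(m,z,amin):
    n,l,stt,c=cv2.connectedComponentsWithStats(m.astype(np.uint8))
    for i in range(1,n):
        if stt[i,4]>amin:
            W=np.array([pt('wrist',u,v,z,k)[:2] for v,u in np.argwhere(l==i)],np.float32);r=cv2.minAreaRect(W);print(np.round(c[i]),stt[i],np.round(r[0],4),np.round(r[1],4),round(r[2],1))
rect((H>5)&(H<25)&(S>60)&(V>100),.0498,300)
m=V<55;m[200:]=0;print('black');rect(m,.006,500)
cv2.imwrite('pics/w8c.png',cv2.resize(im,(700,525),interpolation=cv2.INTER_CUBIC))
E
```

```text
t 15.72 tcp [ 0.5067 -0.3624  0.301 ] rpy [3.1412e+00 5.0000e-04 1.5690e+00] gap 0.318 ff 29.8 F [ 0.  -0.5 -1.1]
[343. 132.] [ 326  100   34   65 2070] [ 0.5738 -0.3122] [0.0262 0.05  ] 2.8
[253. 244.] [ 226  191   54  105 4941] [ 0.5051 -0.4073] [0.0977 0.0435] 89.8
black
[297. 126.] [  181    82   243    99 18229] [ 0.5575 -0.3124] [0.2309 0.0871] 2.3
```

View pics/w8c.png

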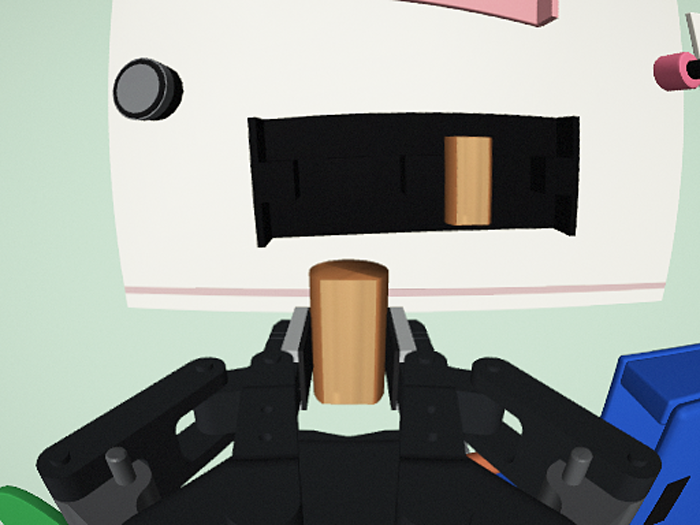

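The black tray is visible with holder7 at (343,132). The gripped holder is flat-up at (253,244). I'll work out the offset of the gripped holder along its axis.

```bash
python3 - <<'E'
from h import *
s=st();z=s['tcp_pos'][2]-.1667+.010
print(pt('wrist',253,295.5,z),pt('wrist',253,202.6,z)); print(pt('wrist',231,245,z-.01)[:2],pt('wrist',279,245,z-.01)[:2])
E
```

```text
t 15.78 tcp [ 0.5067 -0.3627  0.3008] rpy [3.1414e+00 3.0000e-04 1.5686e+00] gap 0.314 ff 29.8 F [ 0.1 -0.5  0.6]
[ 0.50519259 -0.3875807   0.14406984] [ 0.50542377 -0.33670339  0.14406984]
[ 0.49399028 -0.36293443] [ 0.51856728 -0.3629896 ]
```

Request:
{"op": "play_rows", "data": {
  "plan": [
    [[1,0.0235,-0.011,0,0],[1,0.024,-0.011,0,-2.5],[1,0,0,0.04,0],[1,0,0,0.035,0],[1,0,0,0.013,0],[1,0,0,0.004,0],[1,0,0,0.0025,0],[1,0,0,0,0]]
  ]
}}

```text
t: 16.77
tcp_pos: [0.4849, -0.3149, 0.207]
orientation: [3.141, 0.001, 1.612]
contact_force: [-0.3, 0.4, 0.1]
finger_gap: 0.313
finger_force: 29.8
```

Request:
{"op": "play_rows", "data": {
  "plan": [
    [[1,0,0,0.001,0],[1,0,0,0,0]]
  ]
}}

```text
t: 17.02
tcp_pos: [0.4847, -0.3149, 0.2061]
orientation: [3.141, 0.001, 1.612]
contact_force: [-3.3, -0.4, 7.4]
finger_gap: 0.318
finger_force: 30.6
```

Request:
{"op": "play_rows", "data": {
  "plan": [
    [[1,0,0,0.001,0],[1,0,0,0,0]]
  ]
}}

```text
t: 17.27
tcp_pos: [0.4847, -0.3149, 0.2057]
orientation: [3.141, 0.001, 1.612]
contact_force: [-8.0, -0.8, 19.6]
finger_gap: 0.314
finger_force: 31.8
```

Request:
{"op": "play_rows", "data": {
  "plan": [
    [[1,0,-0.001,-0.001,0],[1,0,0,0,0]]
  ]
}}

```text
t: 17.52
tcp_pos: [0.4842, -0.3149, 0.2061]
orientation: [3.14, 0.001, 1.612]
contact_force: [1.4, -0.3, 8.5]
finger_gap: 0.314
finger_force: 30.7
```

Request:
{"op": "play_rows", "data": {
  "plan": [
    [[0.2,0,0,0,0],[0,0,0,0,0],[0,0,0,-0.005,0],[-0.3,0,0,-0.03,0],[-1,0,0,-0.04,0],[-1,-0.03,0,-0.02,0],[-1,-0.03,0,0,0],[-1,0,0,0,0]]
  ]
}}

```text
t: 18.52
tcp_pos: [0.4861, -0.3763, 0.3008]
orientation: [3.141, 0.001, 1.611]
contact_force: [-0.3, -0.1, -0.4]
finger_gap: 1.002
finger_force: 0.0
```

```bash
python3 - <<'E'
from h import *
s=st();im=arm.grab_frame('wrist');cv2.imwrite('pics/w9.png',im)
cv2.imwrite('pics/w9c.png',cv2.resize(im[40:290],None,fx=1.5,fy=1.5,interpolation=cv2.INTER_CUBIC))
E
```

```text
t 18.52 tcp [ 0.4861 -0.3763  0.3008] rpy [3.1405e+00 1.2000e-03 1.6108e+00] gap 1.002 ff 0.0 F [-0.3 -0.1 -0.4]
```

View pics/w9c.png

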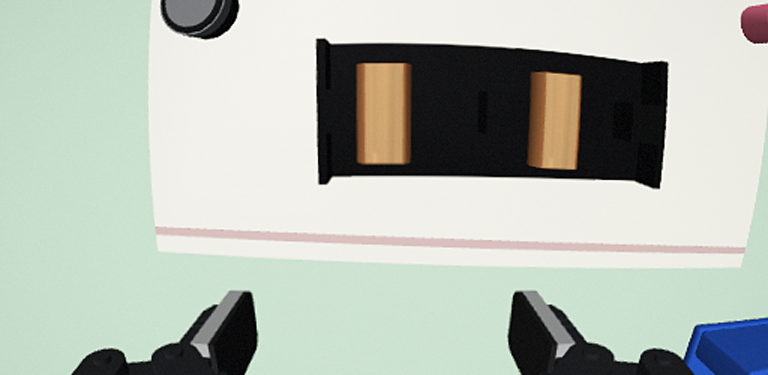

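Holder B is seated flat-up in notch 0, at (384,113) in the crop, next to holder7. On to tray A.

Request:
{"op": "play_rows", "data": {
  "plan": [
    [[-1,0.053,0.012,0,0],[-1,0.053,0.012,0,0],[-1,0.053,0.012,0,0],[-1,0.053,0.012,0,0],[-1,0.053,0.012,0,0],[-1,0.053,0.012,0,0],[-1,0.053,0.012,0.02,3.8],[-1,0,0,0.02,0],[-1,0,0,0,0]]
  ]
}}

```text
t: 19.7
tcp_pos: [0.5534, 0.0008, 0.2589]
orientation: [-3.138, -0.0, 1.548]
contact_force: [0.3, 0.4, 0.2]
finger_gap: 0.998
finger_force: 0.0
```

```bash
cat >> h.py <<'E'
def rects(cam,m,z,amin,k=None):
    k=k or cal(cam);n,l,stt,c=cv2.connectedComponentsWithStats(m.astype(np.uint8))
    for i in range(1,n):
        if stt[i,4]>amin:
            W=np.array([pt(cam,u,v,z,k)[:2] for v,u in np.argwhere(l==i)],np.float32);r=cv2.minAreaRect(W);print(np.round(c[i]),stt[i],np.round(r[0],4),np.round(r[1],4),round(r[2],1))
def HSV(im):
    return [cv2.cvtColor(im,cv2.COLOR_BGR2HSV)[...,i].astype(int) for i in range(3)]
E
python3 - <<'E'
from h import *
s=st();im=arm.grab_frame('wrist');cv2.imwrite('pics/w10.png',im)
H,S,V=HSV(im)
print('wood');rects('wrist',(H>=5)&(H<22)&(S>110),.045,400)
print('pink');rects('wrist',((H>165)|(H<5))&(S>50)&(V>90),.006,1500)
E
```

```text
t 19.7 tcp [0.5534 0.0008 0.2589] rpy [-3.1380e+00 -1.0000e-04  1.5479e+00] gap 0.998 ff 0.0 F [0.3 0.4 0.2]
wood
[260. 213.] [ 240  174   42   81 3100] [ 0.5567 -0.0026] [0.0573 0.0267] 88.8
pink
[234. 190.] [   88   145   286   105 21916] [ 0.5288 -0.0054] [0.0936 0.2374] 88.8
[241. 312.] [ 161  301  180   25 1806] [ 0.5456 -0.1253] [0.0301 0.174 ] 85.3
```

Request:
{"op": "play_rows", "data": {
  "plan": [
    [[-1,-0.001,0.003,0.027,0],[-1,0,0,0.027,0],[-1,0,0,0,0],[1,0,0,0,0],[1,0,0,0,0],[1,0,0,0,0],[1,0,0,0,0],[1,0,0,0,0],[1,0,0,0,0],[1,0,0,0,0]]
  ],
  "squeeze": 30
}}

```text
t: 21.0
tcp_pos: [0.5579, -0.0015, 0.2068]
orientation: [3.141, 0.0, 1.546]
contact_force: [-1.3, -0.9, 8.5]
finger_gap: 0.308
finger_force: 30.1
```

Request:
{"op": "play_rows", "data": {
  "plan": [
    [[1,0,0,-0.01,0],[1,0,0,-0.025,0],[1,0,0,-0.03,0],[1,-0.05,0,0,0],[1,-0.055,0,0,0],[1,-0.055,0,0,0],[1,-0.055,0,0,0],[1,-0.055,0,0,0],[1,-0.055,0,0,0],[1,-0.055,0,0,0]]
  ]
}}

```text
t: 22.25
tcp_pos: [0.5479, -0.3832, 0.2719]
orientation: [3.141, 0.0, 1.546]
contact_force: [0.9, -0.2, 0.4]
finger_gap: 0.306
finger_force: 29.8
```

Request:
{"op": "play_rows", "data": {
  "plan": [
    [[1,-0.05,0,0,0],[1,0,0,0,-1.4],[1,0,0,0,0]]
  ]
}}

```text
t: 22.62
tcp_pos: [0.5467, -0.4311, 0.2713]
orientation: [-3.141, -0.001, 1.57]
contact_force: [-0.6, 1.0, -1.0]
finger_gap: 0.309
finger_force: 29.8
```

```bash
python3 - <<'E'
from h import *
s=st();im=arm.grab_frame('wrist');cv2.imwrite('pics/w11.png',im)
cv2.imwrite('pics/w11c.png',cv2.resize(im[130:330,120:400],None,fx=2,fy=2,interpolation=cv2.INTER_CUBIC))
E
```

```text
t 22.62 tcp [ 0.5467 -0.4311  0.2713] rpy [-3.1412e+00 -6.0000e-04  1.5700e+00] gap 0.309 ff 29.8 F [-0.6  1.  -1. ]
```

View pics/w11c.png

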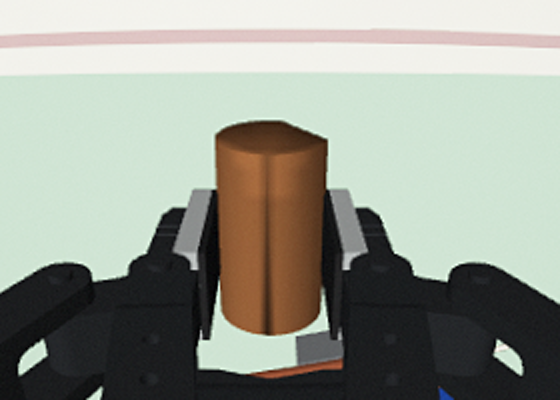

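Request:
{"op": "play_rows", "data": {
  "plan": [
    [[1,0,0,0.03,0],[1,0,0,0.03,0],[1,0,0,0.025,0],[1,0,0,0.004,0],[1,0,0,0,0],[0,0,0,0,0],[0,0,0,0,0],[0,0,-0.01,0,0],[0,0,-0.01,0,0],[0,0,-0.011,0,0]]
  ]
}}

```text
t: 23.92
tcp_pos: [0.515, -0.4314, 0.1822]
orientation: [-3.141, -0.0, 1.57]
contact_force: [-0.8, 0.2, 0.6]
finger_gap: 0.502
finger_force: 0.0
```

```bash
cat >> h.py <<'E'
def track(n,row=245,lo=180,hi=330):
    for i in range(n):
        im=arm.grab_frame('wrist');H,S,V=[a[row-2:row+3].mean(0) for a in HSV(im)]
        w=[u for u in range(lo,hi) if 5<=H[u]<25 and S[u]>60];p=[u for u in w if S[u]<140 and w[0]+2<u<w[-1]-2]
        print(i,w[0],w[-1],p[0] if p else None,p[-1] if p else None,len(p))
    return im
E
python3 - <<'E'
from h import *
st();im=track(5);cv2.imwrite('pics/w12.png',im)
E
```

```text
t 23.93 tcp [ 0.515  -0.4314  0.1822] rpy [-3.1413e+00 -2.0000e-04  1.5702e+00] gap 0.502 ff 0.0 F [-0.8  0.2  0.6]
0 233 286 240 278 39
1 224 278 227 257 31
2 214 267 217 235 19
3 217 270 220 243 24
4 222 275 225 255 31
```

Request:
{"op": "play_rows", "data": {
  "plan": [
    [[0.05,0,0.0018,0,0],[0.1,0,0,0,0],[0.15,0,0,0,0],[0.2,0,0,0,0],[0.24,0,0,0,0],[0.27,0,0,0,0],[0.3,0,0,0,0],[0.32,0,0,0,0],[0.33,0,0,0,0]]
  ],
  "squeeze": 20
}}

```text
t: 25.3
tcp_pos: [0.5178, -0.4314, 0.1822]
orientation: [3.142, 0.0, 1.57]
contact_force: [-1.3, -0.6, 0.0]
finger_gap: 0.338
finger_force: 0.0
```

```bash
python3 - <<'E'
from h import *
st();im=track(3);cv2.imwrite('pics/w13.png',im)
E
```

```text
t 25.3 tcp [ 0.5178 -0.4314  0.1822] rpy [3.1416 0.     1.5704] gap 0.338 ff 0.0 F [-1.3 -0.6  0. ]
0 227 281 233 271 39
1 227 281 233 271 39
2 227 281 233 271 39
```

Request:
{"op": "play_rows", "data": {
  "plan": [
    [[0.3,0,0.0015,0,0],[0.3,0,0.0012,0,0],[0.32,0,0,0,0],[0.34,0,0,0,0],[0.36,0,0,0,0],[0.38,0,0,0,0],[1,0,0,0,0],[1,0,0,0,0]]
  ],
  "squeeze": 30
}}

```text
t: 26.45
tcp_pos: [0.5205, -0.4314, 0.1823]
orientation: [-3.142, 0.0, 1.57]
contact_force: [-0.9, 0.3, 5.7]
finger_gap: 0.31
finger_force: 30.6
```

```bash
python3 - <<'E'
from h import *
st();im=track(1);cv2.imwrite('pics/w14.png',im);im=track(1,row=275)
E
```

```text
t 26.45 tcp [ 0.5205 -0.4314  0.1823] rpy [-3.1416  0.      1.5705] gap 0.31 ff 30.6 F [-0.9  0.3  5.7]
0 228 281 238 276 39
0 229 280 239 275 37
```

Request:
{"op": "play_rows", "data": {
  "plan": [
    [[0.25,0,-0.0017,0,0],[0.25,0,0,0,0],[0.27,0,0,0,0],[0.3,0,0,0,0],[0.33,0,0,0,0],[0.35,0,0,0,0],[0.37,0,0,0,0],[0.38,0,0,0,0],[1,0,0,0,0],[1,0,0,0,0]]
  ],
  "squeeze": 30
}}

```text
t: 27.8
tcp_pos: [0.5188, -0.4314, 0.1824]
orientation: [3.141, 0.0, 1.57]
contact_force: [-0.9, 0.9, 3.6]
finger_gap: 0.311
finger_force: 30.5
```

```bash
python3 - <<'E'
from h import *
st();im=track(1);cv2.imwrite('pics/w15.png',im)
E
```

```text
t 27.8 tcp [ 0.5188 -0.4314  0.1824] rpy [3.1415e+00 1.0000e-04 1.5704e+00] gap 0.311 ff 30.5 F [-0.9  0.9  3.6]
0 228 281 235 273 39
```

```bash
python3 - <<'E'
from h import *
im=cv2.imread('pics/w15.png');H,S,V=[a[:,250:259].mean(1) for a in HSV(im)]
p=[v for v in range(150,330) if 5<=H[v]<25 and 60<S[v]<140];print(p[0],p[-1],len(p))
for v in (p[0],p[-1]):print(pt('wrist',254,v,.024))
E
```

```text
190 293 91
[ 0.51796226 -0.39991713  0.024     ]
[ 0.51788964 -0.45574858  0.024     ]
```

Request:
{"op": "play_rows", "data": {
  "plan": [
    [[1,0,0,-0.01,0],[1,0,0,-0.038,0],[1,0,0,-0.04,0],[1,0.041,0.0345,0,0],[1,0.041,0.0345,0,0],[1,0.0405,0.034,0,-2.4],[1,0,0,0.03,0],[1,0,0,0.02,0],[1,0,0,0.01,0],[1,0,0,0,0]]
  ]
}}

```text
t: 29.1
tcp_pos: [0.6215, -0.3096, 0.2098]
orientation: [-3.141, -0.0, 1.611]
contact_force: [0.1, -0.5, -0.3]
finger_gap: 0.317
finger_force: 30.2
```

Request:
{"op": "play_rows", "data": {
  "plan": [
    [[1,0,0,0.0015,0],[1,0,0,0,0]]
  ]
}}

```text
t: 29.35
tcp_pos: [0.6218, -0.3093, 0.2092]
orientation: [3.141, 0.0, 1.612]
contact_force: [0.8, 0.3, -1.4]
finger_gap: 0.314
finger_force: 30.2
```

Request:
{"op": "play_rows", "data": {
  "plan": [
    [[1,0,0,0.001,0],[1,0,0,0,0]]
  ]
}}

```text
t: 29.6
tcp_pos: [0.622, -0.309, 0.208]
orientation: [3.141, 0.0, 1.612]
contact_force: [0.8, -0.4, 0.9]
finger_gap: 0.311
finger_force: 30.3
```

Request:
{"op": "play_rows", "data": {
  "plan": [
    [[1,0,0,0.001,0],[1,0,0,0,0]]
  ]
}}

```text
t: 29.85
tcp_pos: [0.6222, -0.3091, 0.2074]
orientation: [3.14, 0.001, 1.612]
contact_force: [0.6, 0.8, 7.3]
finger_gap: 0.315
finger_force: 31.0
```

Request:
{"op": "play_rows", "data": {
  "plan": [
    [[0.3,0,0,0,0],[0.3,0,0,0,0],[0.3,0,0,-0.006,0],[0.3,0,0,-0.03,0],[0,0,0,-0.04,0],[-1,-0.06,0,-0.015,0],[-1,0,-0.04,0,0],[-1,0,0,0,0]]
  ]
}}

```text
t: 30.85
tcp_pos: [0.5821, -0.3712, 0.298]
orientation: [-3.14, -0.001, 1.61]
contact_force: [0.1, 0.2, 0.5]
finger_gap: 1.0
finger_force: 0.0
```

```bash
python3 - <<'E'
from h import *
s=st();im=arm.grab_frame('wrist');cv2.imwrite('pics/w16.png',im)
arm.grab_frame('top');im2=arm.grab_frame('top');cv2.imwrite('pics/top1.png',im2)
H,S,V=HSV(im);print('pale');rects('wrist',(H>5)&(H<25)&(S>60)&(S<140)&(V>100),.0498,200)
H,S,V=HSV(im2);m=((H>165)|(H<6))&(S>60)&(V>110);m[:,:165]=0;m[:130]=0;m[275:]=0;m[:,400:]=0
print('pink');rects('top',m,.015,300)
m=(V>60)&(V<130)&(S<60);m[:,:190]=0;m[:,245:]=0;m[:160]=0;m[240:]=0;print('grey');rects('top',m,.015,500)
cv2.imwrite('pics/c16.png',np.hstack([cv2.resize(im[40:240,120:512],None,fx=1.0,fy=1.0),cv2.resize(im2[120:280,160:420],(325,200))]))
E
```

```text
t 30.85 tcp [ 0.5821 -0.3712  0.298 ] rpy [-3.1402e+00 -8.0000e-04  1.6103e+00] gap 1.0 ff 0.0 F [0.1 0.2 0.5]
pale
[250. 119.] [ 238   85   26   69 1749] [ 0.5786 -0.3111] [0.0182 0.0503] 2.0
[313. 118.] [ 300   85   27   68 1640] [ 0.6248 -0.3081] [0.0189 0.0498] 2.4
[132. 122.] [ 120   89   25   66 1381] [ 0.4865 -0.3141] [0.0188 0.0502] 2.7
pink
[318. 185.] [305 171  27  34 629] [ 0.5932 -0.1548] [0.0755 0.1066] 84.9
[268. 207.] [ 256  174   26   68 1566] [0.5322 0.0008] [0.0763 0.2107] 89.3
grey
[217. 198.] [ 203  164   29   68 1641] [0.561  0.1626] [0.0781 0.2111] 87.5
```

View pics/c16.png

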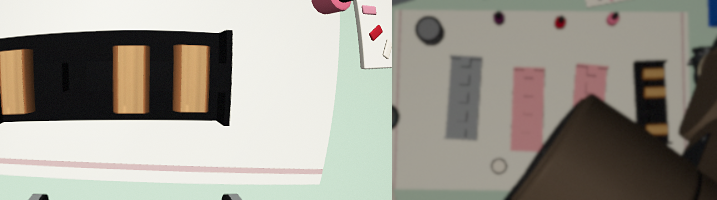

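All three holders lie flat-up in notches 0, 2 and 3, at crop x 15, 130 and 190. Now tray A.

Request:
{"op": "play_rows", "data": {
  "plan": [
    [[-1,0.0535,-0.005,0,0],[-1,0.0535,-0.005,0,0],[-1,0.0535,-0.005,0,0],[-1,0.0535,-0.005,0,0],[-1,0.0535,-0.005,0,0],[-1,0.0535,-0.005,0,0],[-1,0.0535,-0.005,0,-9.6],[-1,0,0,0,-9.6],[-1,0,0,0,-9.6],[-1,0,0,0,-9.6]]
  ]
}}

```text
t: 32.25
tcp_pos: [0.5344, 0.0032, 0.2978]
orientation: [3.141, 0.0, 2.29]
contact_force: [0.5, -0.9, -0.1]
finger_gap: 0.996
finger_force: 0.0
```

Request:
{"op": "play_rows", "data": {
  "plan": [
    [[-1,0,0,0,-9.6],[-1,0,0,0,-9.6],[-1,0,0,0,-9.6],[-1,0,0,0,-9.6],[-1,0,0,0,-9.6],[-1,0,0,0,0],[-1,0,0,0,0]]
  ]
}}

```text
t: 33.12
tcp_pos: [0.5341, 0.0025, 0.2977]
orientation: [3.142, 0.0, 3.117]
contact_force: [0.5, 0.2, 0.6]
finger_gap: 0.996
finger_force: 0.0
```

```bash
python3 - <<'E'
from h import *
s=st();im=arm.grab_frame('wrist');cv2.imwrite('pics/w17.png',im)
H,S,V=HSV(im);print('pink');rects('wrist',((H>165)|(H<5))&(S>50)&(V>90),.006,1500)
m=(V>60)&(V<150)&(S<60);m[:,300:]&=True;m[250:]=0;print('grey');rects('wrist',m,.01,2500)
E
```

```text
t 33.12 tcp [0.5341 0.0025 0.2977] rpy [3.1416e+00 1.0000e-04 3.1168e+00] gap 0.996 ff 0.0 F [0.5 0.2 0.6]
pink
[254. 174.] [  204    61   101   233 19902] [0.5389 0.0012] [0.0877 0.2312] 88.6
[104. 174.] [   52    86    90   196 12150] [ 0.5388 -0.1533] [0.1    0.2179] 89.8
grey
[415. 174.] [ 373   97   97  153 8508] [0.53   0.1702] [0.0981 0.1581] 84.4
```

Request:
{"op": "play_rows", "data": {
  "plan": [
    [[-1,0.0016,-0.0015,0.04,0],[-1,0,0,0.04,0],[-1,0,0,0.026,0],[-1,0,0,0.01,0],[-1,0,0,0,0],[1,0,0,0,0],[1,0,0,0,0],[1,0,0,0,0],[1,0,0,0,0],[1,0,0,0,0]]
  ],
  "squeeze": 50
}}

```text
t: 34.42
tcp_pos: [0.5324, 0.0007, 0.1823]
orientation: [-3.142, 0.001, 3.12]
contact_force: [-1.9, 0.3, 9.7]
finger_gap: 0.269
finger_force: 49.5
```

Request:
{"op": "play_rows", "data": {
  "plan": [
    [[1,0,0,0,0],[1,0,0,0,0]]
  ]
}}

```text
t: 34.67
tcp_pos: [0.5324, 0.0007, 0.1823]
orientation: [-3.142, 0.001, 3.12]
contact_force: [-1.9, -0.6, 10.8]
finger_gap: 0.27
finger_force: 49.5
```

Request:
{"op": "play_rows", "data": {
  "plan": [
    [[1,0,0,-0.01,0],[1,0,0,-0.03,0],[1,0,0,-0.04,0],[1,0,0,0,0]]
  ]
}}

```text
t: 35.17
tcp_pos: [0.5332, 0.0007, 0.2646]
orientation: [-3.141, 0.005, 3.12]
contact_force: [0.5, -0.1, -2.3]
finger_gap: 0.268
finger_force: 49.6
```

```bash
python3 - <<'E'
from h import *
s=st();im=arm.grab_frame('top');cv2.imwrite('pics/top2.png',im)
H,S,V=HSV(im)
m=(V>60)&(V<130)&(S<60);m[:,:190]=0;m[:,250:]=0;m[:150]=0;m[250:]=0;print('grey');rects('top',m,.015,300)
m=((H>165)|(H<6))&(S>60)&(V>110);m[:,:165]=0;m[:130]=0;m[275:]=0;m[:,400:]=0
print('pink');rects('top',m,.015,300)
E
```

```text
t 35.17 tcp [0.5332 0.0007 0.2646] rpy [-3.1414  0.0048  3.1203] gap 0.268 ff 49.6 F [ 0.5 -0.1 -2.3]
grey
[219. 198.] [ 203  162   47   88 1762] [0.5534 0.1602] [0.1288 0.2835] 75.1
pink
[321. 201.] [ 310  171   22   68 1013] [ 0.5419 -0.1557] [0.067  0.2085] 85.8
```

Request:
{"op": "play_rows", "data": {
  "plan": [
    [[1,-0.006,0.04,0,0],[1,-0.006,0.041,0,0],[1,-0.006,0.041,0,0],[1,-0.007,0.0405,0,1.1],[1,0,0,0,0],[1,0,0,0.025,0],[1,0,0,0.018,0],[1,0,0,0.005,0],[1,0,0,0,0]]
  ]
}}

```text
t: 36.35
tcp_pos: [0.5605, 0.1622, 0.2134]
orientation: [-3.141, -0.001, 3.101]
contact_force: [0.5, 0.3, -1.5]
finger_gap: 0.266
finger_force: 49.7
```

Request:
{"op": "play_rows", "data": {
  "plan": [
    [[1,0,0,0.002,0],[1,0,0,0,0]]
  ]
}}

```text
t: 36.6
tcp_pos: [0.5609, 0.1624, 0.2123]
orientation: [3.142, 0.001, 3.101]
contact_force: [-2.4, -2.1, 7.3]
finger_gap: 0.268
finger_force: 50.9
```

Request:
{"op": "play_rows", "data": {
  "plan": [
    [[0.2,0,0,0,0],[-1,0,0,0,0],[-1,0,0,0,0],[-1,0,0,0,0],[-1,0,0,-0.04,0],[-1,0,0,-0.05,0],[-1,0,-0.05,0,0],[-1,0,-0.05,0,0],[-1,0,-0.05,0,0],[-1,0,0,0,0]]
  ]
}}

```text
t: 37.85
tcp_pos: [0.5544, 0.01, 0.3017]
orientation: [-3.141, -0.0, 3.098]
contact_force: [-0.3, 1.0, -0.3]
finger_gap: 0.998
finger_force: 0.0
```

```bash
python3 - <<'E'
from h import *
s=st();w=arm.grab_frame('wrist');cv2.imwrite('pics/w18.png',w);im=arm.grab_frame('top');cv2.imwrite('pics/top3.png',im)
H,S,V=HSV(w);print('pink wrist z.036/.006');m=((H>165)|(H<5))&(S>50)&(V>90);rects('wrist',m,.036,1500);rects('wrist',m,.006,1500)
H,S,V=HSV(im)
m=((H>165)|(H<6))&(S>60)&(V>110);m[:,:165]=0;m[:130]=0;m[275:]=0;m[:,400:]=0
print('pink top');rects('top',m,.045,300);rects('top',m,.015,300)
m=(V>60)&(V<130)&(S<60);m[:,:190]=0;m[:,240:]=0;m[:150]=0;m[250:]=0;print('grey');rects('top',m,.015,40)
E
```

```text
t 37.85 tcp [0.5544 0.01   0.3017] rpy [-3.1413e+00 -1.0000e-04  3.0977e+00] gap 0.998 ff 0.0 F [-0.3  1.  -0.3]
pink wrist z.036/.006
[ 98. 167.] [   47    67    91   212 13038] [ 0.54   -0.1394] [0.0898 0.2051] 85.3
[420. 170.] [  376    68   103   214 12160] [0.5514 0.1662] [0.0994 0.2119] 81.1
[ 98. 167.] [   47    67    91   212 13038] [ 0.5469 -0.1591] [0.1013 0.2312] 85.3
[420. 170.] [  376    68   103   214 12160] [0.5597 0.1854] [0.1121 0.2389] 81.1
pink top
[214. 195.] [ 202  163   27   68 1279] [0.5619 0.1655] [0.0661 0.2088] 87.1
[319. 201.] [ 308  171   24   68 1215] [ 0.5396 -0.1492] [0.0716 0.2039] 86.1
[214. 195.] [ 202  163   27   68 1279] [0.5649 0.1689] [0.0677 0.2138] 87.1
[319. 201.] [ 308  171   24   68 1215] [ 0.5421 -0.1532] [0.0733 0.2087] 86.1
grey
```

Request:
{"op": "play_rows", "data": {
  "plan": [
    [[-1,0.0015,-0.0535,0,0],[-1,0.0015,-0.0535,0,0],[-1,0.0015,-0.0535,0,2],[-1,0,0,0,0],[-1,0,0,0,0]]
  ]
}}

```text
t: 38.58
tcp_pos: [0.5438, -0.1465, 0.3015]
orientation: [3.141, -0.0, 3.067]
contact_force: [0.4, 0.4, 0.3]
finger_gap: 1.002
finger_force: 0.0
```

```bash
python3 - <<'E'
from h import *
s=st();w=arm.grab_frame('wrist');cv2.imwrite('pics/w19.png',w);im=arm.grab_frame('top');cv2.imwrite('pics/top4.png',im)
H,S,V=HSV(w);m=((H>165)|(H<5))&(S>50)&(V>90);rects('wrist',m,.006,1500)
H,S,V=HSV(im)
m=((H>165)|(H<6))&(S>60)&(V>110);m[:,:165]=0;m[:130]=0;m[275:]=0;m[:,400:]=0
print('pink top');rects('top',m,.045,300)
E
```

```text
t 38.58 tcp [ 0.5438 -0.1465  0.3015] rpy [ 3.1412e+00 -4.0000e-04  3.0667e+00] gap 1.002 ff 0.0 F [0.4 0.4 0.3]
[249. 173.] [  200    60    99   232 19416] [ 0.5472 -0.1527] [0.0868 0.2314] 85.2
[502. 223.] [ 484   94   28  188 1727] [0.5925 0.1629] [0.2653 0.0632] 13.6
pink top
[217. 197.] [ 203  163   28   68 1636] [0.5617 0.1601] [0.0757 0.2085] 87.7
```

Request:
{"op": "play_rows", "data": {
  "plan": [
    [[-1,0.0024,-0.005,0.04,0.5],[-1,0,0,0.04,0],[-1,0,0,0.03,0],[-1,0,0,0.0095,0],[-1,0,0,0,0],[1,0,0,0,0],[1,0,0,0,0],[1,0,0,0,0],[1,0,0,0,0],[1,0,0,0,0]]
  ],
  "squeeze": 50
}}

```text
t: 39.92
tcp_pos: [0.541, -0.1524, 0.1829]
orientation: [-3.141, 0.001, 3.057]
contact_force: [-2.4, 0.6, 9.9]
finger_gap: 0.27
finger_force: 49.7
```

Request:
{"op": "play_rows", "data": {
  "plan": [
    [[1,0,0,0,0],[1,0,0,0,0],[1,0,0,-0.01,0],[1,0,0,-0.04,0],[1,0,0,-0.06,0],[1,0,0,0,0]]
  ]
}}

```text
t: 40.67
tcp_pos: [0.5422, -0.1527, 0.2968]
orientation: [-3.14, 0.007, 3.057]
contact_force: [0.1, -1.0, -3.0]
finger_gap: 0.268
finger_force: 49.6
```

Request:
{"op": "play_rows", "data": {
  "plan": [
    [[1,0.0015,0.04,0,0],[1,0.0015,0.05,0,0],[1,0.001,0.045,0,0],[1,0,0.03,0,0],[1,0,0,0,0]]
  ]
}}

```text
t: 41.3
tcp_pos: [0.5504, 0.0143, 0.2918]
orientation: [3.142, -0.001, 3.06]
contact_force: [0.4, -0.6, -2.2]
finger_gap: 0.27
finger_force: 49.7
```

```bash
python3 - <<'E'
from h import *
s=st();im=arm.grab_frame('top');cv2.imwrite('pics/top5.png',im)
H,S,V=HSV(im)
m=((H>165)|(H<6))&(S>60)&(V>110);m[:,:165]=0;m[:130]=0;m[275:]=0;m[:,400:]=0
print('pink top');rects('top',m,.045,300)
E
```

```text
t 41.3 tcp [0.5504 0.0143 0.2918] rpy [ 3.1415e+00 -1.0000e-03  3.0600e+00] gap 0.27 ff 49.7 F [ 0.4 -0.6 -2.2]
pink top
[214. 194.] [ 203  163   25   68 1218] [0.5623 0.1689] [0.0638 0.2088] 85.8
[263. 214.] [249 205  28  17 345] [0.5099 0.0179] [0.0814 0.0467] 85.9
```

Request:
{"op": "play_rows", "data": {
  "plan": [
    [[1,0.0005,0.049,0,0],[1,0.0005,0.05,0,0],[1,0.0005,0.0495,0,-2.4],[1,0,0,0,0],[1,0,0,0.025,0],[1,0,0,0.016,0],[1,0,0,0.004,0],[1,0,0,0,0]]
  ]
}}

```text
t: 42.35
tcp_pos: [0.5618, 0.1601, 0.2472]
orientation: [-3.141, -0.0, 3.099]
contact_force: [0.1, 0.3, -2.5]
finger_gap: 0.265
finger_force: 50.0
```

Request:
{"op": "play_rows", "data": {
  "plan": [
    [[1,0,0.002,0.003,0],[1,0,0,0,0]]
  ]
}}

```text
t: 42.6
tcp_pos: [0.5619, 0.1627, 0.2445]
orientation: [3.141, 0.0, 3.099]
contact_force: [-0.2, -0.4, -2.5]
finger_gap: 0.272
finger_force: 50.0
```

Request:
{"op": "play_rows", "data": {
  "plan": [
    [[1,0,0,0.0015,0],[1,0,0,0,0]]
  ]
}}

```text
t: 42.85
tcp_pos: [0.5619, 0.1627, 0.2429]
orientation: [3.141, 0.0, 3.099]
contact_force: [-0.1, 0.9, 1.4]
finger_gap: 0.27
finger_force: 50.2
```

Request:
{"op": "play_rows", "data": {
  "plan": [
    [[0.2,0,0,0,0],[-1,0,0,0,0],[-1,0,0,0,0],[-1,0,0,0,0],[-1,0,0,-0.05,0],[-1,0,0,-0.055,0],[1,0.02,0.05,0,0],[1,0.02,0.05,0,0],[1,0.02,0.05,0,0],[1,0,0.04,0,0]]
  ]
}}

```text
t: 44.1
tcp_pos: [0.5085, 0.3569, 0.3479]
orientation: [-3.141, -0.0, 3.101]
contact_force: [0.1, -0.3, 0.3]
finger_gap: 0.145
finger_force: 0.0
```

Request:
{"op": "play_rows", "data": {
  "plan": [
    [[1,0,0,0,0],[1,0,0,0,0]]
  ]
}}

```text
t: 44.35
tcp_pos: [0.5097, 0.3548, 0.3474]
orientation: [-3.141, -0.001, 3.1]
contact_force: [1.1, 0.2, 0.2]
finger_gap: 0.0
finger_force: 0.0
```

```bash
python3 - <<'E'
from h import *
s=st();w=arm.grab_frame('wrist');cv2.imwrite('pics/w20.png',w)
for l in ('pump_top','pump_cap'): print(l,[(np.round(b['extent']),round(b['score'],2)) for b in arm.boxes_of(l,'wrist')])
im=arm.grab_frame('top');cv2.imwrite('pics/top6.png',im)
H,S,V=HSV(im)
m=((H>165)|(H<6))&(S>60)&(V>110);m[:,:165]=0;m[:130]=0;m[275:]=0;m[:,400:]=0
print('pink top');rects('top',m,.075,300)
sc=arm.grab_frame('scene')
print('wood');mm=(H>=7)&(H<22)&(S>70);mm[:,:340]=0;mm[:150]=0;mm[250:]=0;mm[:,400:]=0;rects('top',mm,.05,60)
cv2.imwrite('pics/c20.png',np.hstack([cv2.resize(w,(400,300)),cv2.resize(sc[140:310,90:410],(400,213))[:213].copy() if 0 else cv2.copyMakeBorder(cv2.resize(sc[140:310,90:410],(400,212)),0,88,0,0,cv2.BORDER_CONSTANT)]))
E
```

```text
t 44.35 tcp [0.5097 0.3548 0.3474] rpy [-3.1410e+00 -5.0000e-04  3.0998e+00] gap 0.0 ff 0.0 F [1.1 0.2 0.2]
pump_top [(array([234., 178., 301., 238.]), 0.72)]
pump_cap [(array([234., 176., 304., 240.]), 0.73), (array([ 22., 142., 122., 306.]), 0.15)]
pink top
[216. 195.] [ 201  161   31   70 1825] [0.5616 0.1592] [0.0803 0.2111] 87.8
wood
[368. 179.] [357 172  21  14 233] [ 0.6202 -0.3016] [0.0393 0.0617] 5.4
[369. 193.] [359 187  20  14 231] [ 0.5747 -0.3047] [0.04   0.0584] 0.6
[371. 223.] [361 217  20  13 234] [ 0.4846 -0.3092] [0.0364 0.058 ] 0.7
```

View pics/c20.png

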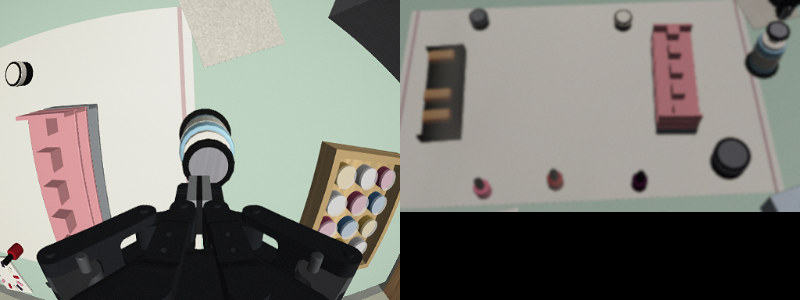

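The stack looks square and all three holders are in the black tray. The pump cap shows at about (267,208) in the full wrist frame.

```bash
python3 - <<'E'
from h import *
s=st();w=cal('wrist');p=pt('wrist',267,208,.13);print(p);y=s['orientation'][2];d=p[:2]-s['tcp_pos'][:2]
print('tool dx,dy',d@[np.cos(y),np.sin(y)],d@[np.sin(y),-np.cos(y)])
E
```

```text
t 44.6 tcp [0.5101 0.3542 0.3478] rpy [-3.1415e+00 -1.0000e-04  3.0982e+00] gap 0.0 ff 0.0 F [-0.2 -0.3  0.1]
[0.50757714 0.36215126 0.13      ]
tool dx,dy 0.0028706944884354783 0.007859680947404045
```

Request:
{"op": "play_rows", "data": {
  "plan": [
    [[1,0.003,0.008,0.03,0],[1,0,0,0.015,0],[1,0,0,0.006,0],[1,0,0,0.004,0],[1,0,0,0,0]]
  ]
}}

```text
t: 45.22
tcp_pos: [0.5072, 0.3628, 0.293]
orientation: [-3.141, -0.0, 3.099]
contact_force: [-2.2, -2.5, 5.7]
finger_gap: -0.002
finger_force: 2.7
```

Request:
{"op": "play_rows", "data": {
  "plan": [
    [[1,0,0,0.0015,0],[1,0,0,0,0],[1,0,0,0,0]]
  ]
}}

```text
t: 45.6
tcp_pos: [0.5073, 0.3629, 0.292]
orientation: [3.142, 0.0, 3.099]
contact_force: [-3.3, -2.6, 5.9]
finger_gap: 0.0
finger_force: 2.9
```

Request:
{"op": "play_rows", "data": {
  "plan": [
    [[1,0,0,0.0012,0],[1,0,0,0,0],[1,0,0,0,0]]
  ]
}}

```text
t: 45.98
tcp_pos: [0.5073, 0.3629, 0.2913]
orientation: [3.141, 0.001, 3.099]
contact_force: [-4.9, -4.7, 13.2]
finger_gap: -0.001
finger_force: 6.9
```

Force is rising steeply at 13 N against a spring limit of 6 N, so the cap is bottomed. Retracting.

Request:
{"op": "play_rows", "data": {
  "plan": [
    [[1,0,0,0,0],[1,0,0,-0.01,0],[1,0,0,-0.03,0],[1,0,0,-0.04,0],[1,0,0,-0.02,0],[1,0,0,0,0],[1,0,0,0,0],[1,0,0,0,0]]
  ]
}}

```text
t: 46.98
tcp_pos: [0.507, 0.3629, 0.389]
orientation: [-3.141, -0.001, 3.099]
contact_force: [-0.8, -0.1, -0.8]
finger_gap: -0.003
finger_force: 0.0
```

```bash
python3 - <<'E'
from h import *
s=st();im=arm.grab_frame('top');cv2.imwrite('pics/top7.png',im)
H,S,V=HSV(im)
m=((H>165)|(H<6))&(S>60)&(V>110);m[:,:165]=0;m[:130]=0;m[275:]=0;m[:,400:]=0
rects('top',m,.075,300)
mm=(H>=7)&(H<22)&(S>70);mm[:,:340]=0;mm[:150]=0;mm[250:]=0;mm[:,400:]=0;rects('top',mm,.05,60)
arm.grab_frame('wrist');print([(np.round(b['extent']),round(b['score'],2)) for b in arm.boxes_of('pump_top','wrist')])
print(arm.job_done())
E
```

```text
t 46.98 tcp [0.507  0.3629 0.389 ] rpy [-3.1407e+00 -1.3000e-03  3.0992e+00] gap -0.003 ff 0.0 F [-0.8 -0.1 -0.8]
[216. 195.] [ 201  161   31   70 1819] [0.562 0.159] [0.0803 0.2106] 87.9
[368. 179.] [358 172  20  14 234] [ 0.621  -0.3023] [0.0403 0.0585] 0.6
[369. 193.] [359 187  20  14 230] [ 0.5747 -0.3047] [0.04   0.0585] 0.6
[371. 223.] [361 217  20  13 235] [ 0.4846 -0.3091] [0.0364 0.0582] 0.7
[(array([225., 172., 286., 225.]), 0.84)]
the job is handed in; nothing more can be done
None
```

Job handed in at about 47 s: both moved holders and the one already there were seen flat-up in the black tray, both pink trays sit on the grey one, and the pump was pressed to its stop and released with no jar or bottle knocked over; no verdict came back.

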